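# Open the coating pressure pot

## Robot

A 6-joint arm with a two-finger parallel gripper is mounted at the origin on the work surface. World frame = base frame: x ahead of the robot, y to its left, z up, the work surface at z = 0. Lengths are in m, angles in degrees, forces in N, time in s.
With the tool pointing down it reaches from about 0.3 to 0.875 m from the base axis. Payload 4.2 kg.
Tool frame: the origin (TCP) lies at the very end of the fingers, on their centre line; the grasp point (between the pads) lies 19 mm behind it; z points along the fingers, y is the direction in which the jaws open and shut (so a half turn about z gives the same grasp; the last joint's range is limited). The gripper opens to 85 mm and grips with 20 to 120 N. Pads are 22 mm wide; open, the fingers measure 114 mm over their backs; the gripper's body (76 mm by 85 mm) begins 54 mm behind the grasp point. The pads swing forward as they close: fully open they stand 13 mm farther back than shut.
Start: joints at [-69.213, 18.312, 89.639, -0, 72.044, -1.146], TCP at [0.215, -0.533, 0.194] pointing down, gripper open.
Joint ranges: [-177.97, 177.97], [-48.28, 115.42], [12.27, 149.76], [-77.06, 257.06], [2.81, 150.46], [-146.56, 146.56]. Speed limits (degrees/s): [147.25, 147.25, 180, 180, 180, 180].

## Interface

Orientations are given as [roll, pitch, yaw] about the fixed x, y, z axes, in that order (R = Rz(yaw) Ry(pitch) Rx(roll)).
In Python, from station import arm gives the robot as it stands.
- The arm moves only by the tool servo_tool, never from a script. Its argument "moves" is a list of rows, each a list of 7 numbers: the closure, from 0 (fully open) to 1 (shut), then the shift along the tool's x, y, z scaled (see below), then the turn, a rotation vector about the tool's x, y, z scaled (see below). A call has 1 to 20 rows; each row is the pose to reach, as a shift and turn from the pose measured when the call began, along the tool's axes at that moment; what a row does not reach only later rows make up. The controller multiplies each number of a shift by 500 mm and each number of a turn by 30 degrees. A row lasts 1/8 s, in which the tool goes at most 62.5 mm and 10.7 degrees, less where a joint would pass 70% of its speed; a pose out of reach is approached as far as the arm can. A call with a number of a shift or a turn outside -1 to 1 is refused whole. A call with a gripper value outside its range is refused whole. The fingers move at their own pace and stop on an object; "force" is the grip in N (left out, the last holds). Time passes only in rows, so rows that repeat a pose let the fingers close. It gives the time, the measured TCP pose, the force and the opening at its end, in the units of the state.
- arm.state(): the state, without advancing time (a new reading comes with each control period).
- arm.read_camera(name): name is "side" or "top"; returns (picture, depth): 400x640x3 uint8, red, green, blue; 400x640 float32, m along the optical axis (not along the pixel's ray), 0 where there is no reading.
- arm.camera_info(name): a dict with "fx", "fy", "cx", "cy" (pixels), "xyz" and "rotation" of the camera in the world. Camera axes: x right, y down, z forward; pixel columns grow to the right and rows downward; lengths in m; the calibration is good to about 2 mm. A picture is of the moment at which its call begins. camera_info takes no time and is no camera call.
- arm.hand_in(): hands the job in, once; it reports no verdict.
The state is a dict: "time_s": time; "joint_positions": joint angles; "joint_velocities": joint speeds; "tau": joint torques, N m; "tool_pos": TCP position; "tcp_rot": TCP orientation; "contact_force": force on the tool from outside, world axes, zero at the start; "ft_torque": the same for the moment, N m; "grip_width": finger opening in m.
Only numpy, scipy, OpenCV 4.12 (cv2) and the standard library are available. Lean on these libraries where they do the work, as an engineer would, in place of code of your own. Each camera call takes 0.05 s, during which the arm holds its last target.

## Task

Take the pressure cap off the coating pot so that it can be refilled: turn it anticlockwise to its first stop, press it down there, turn it on past the stop until it springs up free, and lift it off. Set it down gently in the steel tray (put it down, do not drop it), standing on its plug with the handle bar up, well inside the rim, and let go. Do not force the cap at a stop. Leave the other things on the bench where they are.

Things in the scene. Friction and masses are not known exactly. Their poses are not given: they have to be found in the camera images.
- cap: The pressure cap, 50 to 100 g. Origin: centre of its plug's underside; z up its axis. Aluminium plug 32 mm across, 21 mm high, two opposite lugs at its foot along +x and -x (to 23.7 mm from the axis, 6 mm wide, 5 high); above it a black disc 68 mm across, z 21 to 27 mm, and a handle bar along x. Starts locked on the pot, origin 165 mm above the pot's; about 1.5 mm play sideways.
- cap_bar (a point): Middle of the cap's black handle bar (60 mm long along x, 14 wide, 25 high), 39.5 mm above the cap's origin. Turning: anticlockwise from above, not pressed, the cap moves loosely 30 to 65 degrees to a hard first stop; where differs each time and shows nowhere: feel for it (0.4 N m is clear, 3 forces it). Pressed down there it turns about 40 degrees more to a hard end stop; free within 5 degrees of it.
- cap_disc (a point): Centre of the top of the cap's disc, 27 mm above its origin. Pressing: a spring pushes up with 6 N, plus 0.5 per mm pressed. Before the stop the cap goes down 1.5 to 4.5 mm and, pressed, catches on a false stop. At the stop (within 5 degrees) it goes down 9 mm, bottoming hard beyond 11 N; 7.5 mm is needed to pass. At the end stop, let up, it rises about 10 mm above locked height and lifts off.
- pot: The pressure pot, fixed: steel cylinder 156 mm across, 168 mm at the lid. Origin: centre of its underside, on the cap's axis; z up. A round gauge, 48 mm across, stands out of its side towards -x of the pot, 70 mm up, to 109 mm from the axis.
- pot_lid (a point): Centre of the lid's top, 140 mm above the pot's origin; the lid slopes down to its edge, 118 mm up, where three small clamps reach 92 mm from the axis.
- pot_neck (a point): Centre of the neck's mouth, 176 mm above the pot's origin. The neck is 59 mm across outside, stands on the lid, and the cap's disc covers it with a 10 mm gap when locked.
- tray: Shallow open steel tray, fixed, 180 mm (x) by 150 mm (y), 22 mm high, walls and floor 3 mm. Origin: centre of its underside. Pot and tray may change sides.
- spatula: Bystander: wooden spatula with a pink dipped end, 195 x 42 x 12 mm, lying flat; origin on its underside, long axis x.
- sanding_block: Bystander: wood and cork sanding block 85 x 50 x 32 mm; origin at the centre of its underside.
- tape_measure: Bystander: tape measure, 70 x 34 x 56 mm high; origin at the centre of its underside.
- clamp: Bystander: spring clamp lying flat, 115 x 50 x 20 mm, long axis x; origin on its underside.
- jar: Bystander: glass jar, 72 mm across, 95 mm high; origin at the centre of its underside.
- glue_bottle: Bystander: white glue bottle, 56 mm across, 150 mm high; origin at the centre of its underside.
- brush: Bystander: paint brush lying along its x axis, about 200 mm long; origin on its underside near the middle.

How it is judged:
By the outcome, as a careful person would: the job done as asked, in the order asked, and still so for the second after the job is handed in, with the robot touching nothing.
It also fails if it takes over 72 s, if anything falls off the work surface, if the arm or the gripper's body presses on something with over 40 N, if the wrist force passes 120 N, or if a joint passes its speed limit or range.

## Working session

There is one attempt and no reset: what is moved stays moved. The work goes in short steps, Python scripts to look and compute and a tool call to move; the robot and the scene stay as the last step left them, time stands still between calls to the robot, and variables do not carry over. Pictures are saved under pics/ and viewed, and the job is handed in when it is done.

Besides the shell and the picture viewer there is one more tool, called after "Emit:" as name(argument=value, ...) on one line, values as JSON. servo_tool: Moves the arm, as the interface text tells. Shifts and turns lie within -1 to 1; 1 stands for 500 mm of shift or 30 degrees of turn. Its arguments: {"type":"object","properties":{"moves":{"type":"array"},"force":{"type":"number"}},"required":["moves"]}

```bash
ls; mkdir -p pics; python3 - <<'E'
from station import arm
import cv2,numpy as np
print(arm.state())
for n in ("side","top"):
    p,d=arm.read_camera(n); cv2.imwrite(f"pics/{n}0.png",p[:,:,::-1]); np.save(f"{n}0.npy",d); print(arm.camera_info(n))
E
```

```text
pics
{'time_s': 0.0, 'joint_positions': array([-6.92141555e+01,  1.83520634e+01,  8.97086798e+01, -5.08782567e-05,
        7.20431120e+01, -1.14640778e+00]), 'joint_velocities': array([-0.00923994,  0.05064641, -0.05167971, -0.11327125, -0.05667859,
       -0.038166  ]), 'tau': array([ 2.16687381e-04, -4.15523207e+01, -2.34163463e+01, -1.18382486e-04,
        8.33132275e-03,  2.08500046e-05]), 'tool_pos': array([ 0.21456661, -0.53286641,  0.19356268]), 'tcp_rot': array([-1.79896165e+02, -2.02949447e-03,  2.19322662e+01]), 'contact_force': array([ 0.34954476,  0.36996489, -0.33952099]), 'ft_torque': array([-0.04455371, -0.03123587, -0.0557204 ]), 'grip_width': 0.08490941639506841}
{'fx': 379.41073446009534, 'fy': 379.41073446009534, 'cx': 323.4457650601959, 'cy': 203.34501848377863, 'xyz': array([-0.11180024,  0.66990828,  0.7355028 ]), 'rotation': array([-123.6311538 ,   -0.76905435, -134.92992716])}
{'fx': 482.5106619228425, 'fy': 482.5106619228425, 'cx': 315.5099026721147, 'cy': 201.20702184342116, 'xyz': array([0.41871973, 0.02428555, 1.16931614]), 'rotation': array([-173.34686258,   -0.47196443,  -89.81255043])}
```

View pics/top0.png

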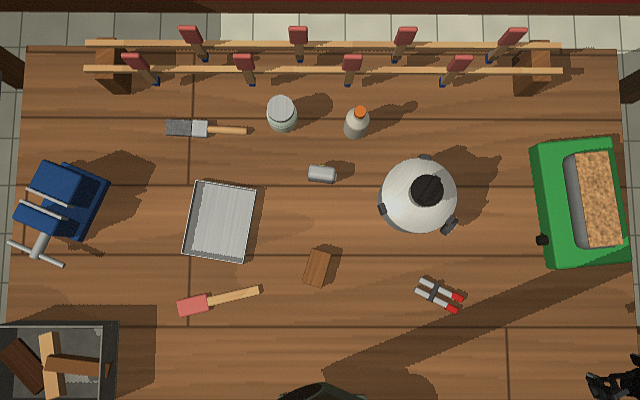

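View pics/side0.png

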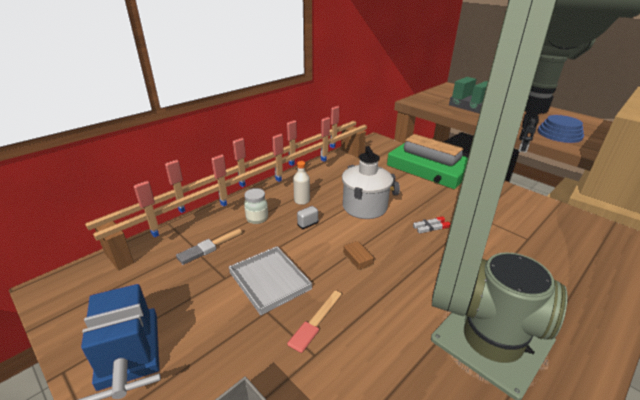

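The top view shows the pot with its black cap near pixel (427,190) and the tray near (219,221). Next I'll enlarge both and use the depth.

```bash
cat > h.py <<'E'
import numpy as np, cv2
from scipy.spatial.transform import Rotation as R
from station import arm
def pts(n,d):
    c=arm.camera_info(n); v,u=np.mgrid[:400,:640]
    P=np.stack([(u-c['cx'])/c['fx']*d,(v-c['cy'])/c['fy']*d,d],-1)
    return P@R.from_euler('xyz',c['rotation'],degrees=True).as_matrix().T+c['xyz']
def proj(n,X):
    c=arm.camera_info(n); q=(np.atleast_2d(X)-c['xyz'])@R.from_euler('xyz',c['rotation'],degrees=True).as_matrix()
    return np.c_[q[:,0]/q[:,2]*c['fx']+c['cx'],q[:,1]/q[:,2]*c['fy']+c['cy']]
E
python3 - <<'E'
from h import *
for n,(a,b,c,e),k in(("top",(140,250,370,475),7),("side",(130,225,330,410),8)):
    p=cv2.imread(f"pics/{n}0.png")[a:b,c:e]
    p=np.clip(255*(p/255.)**0.45,0,255).astype(np.uint8)
    p=cv2.resize(p,None,fx=k,fy=k,interpolation=cv2.INTER_CUBIC); print(p.shape); 
    cv2.imwrite(f"pics/{n}0c.png",p[:600*10])
d=np.load("top0.npy");P=pts("top",d)
print("table",np.median(P[300:340,480:540,2]), np.median(P[90:110,420:500,2]))
q=P[165:215,400:450].reshape(-1,3)
for lo,hi in((.185,.196),(.198,.225)):
    m=q[(q[:,2]>lo)&(q[:,2]<hi)]; print(lo,len(m),m.mean(0),m.min(0),m.max(0))
m=m[:,:2].astype(np.float32);print(cv2.minAreaRect(m))
# full pot lid
q=P[140:250,360:480].reshape(-1,3); m=q[(q[:,2]>.112)&(q[:,2]<.16)];print("lid",m.min(0),m.max(0),m.mean(0))
# tray
q=P[170:275,170:270].reshape(-1,3);
m=q[(q[:,2]>.012)&(q[:,2]<.04)];print("tray rim",len(m),cv2.minAreaRect(m[:,:2].astype(np.float32)))
print("tray floor z",np.median(P[205:235,205:235,2]))
print(np.round(P[180:202:2,412:446:2,2]*1000))
E
```

```text
(770, 735, 3)
(760, 640, 3)
table 0.00014247230996866644 0.0006728521221146533
0.185 594 [ 0.55533247 -0.21006215  0.19225452] [ 0.52355128 -0.24494381  0.1856988 ] [ 0.5881604  -0.17803516  0.19586114]
0.198 245 [ 0.55539575 -0.20984358  0.21523778] [ 0.52909947 -0.23290935  0.19800696] [ 0.58305157 -0.18943519  0.22113096]
((0.5562112331390381, -0.21126702427864075), (0.014403918758034706, 0.06058423966169357), 54.82347869873047)
lid [ 0.47248725 -0.29458335  0.11253892] [ 0.64808245 -0.12254714  0.15985463] [ 0.55124442 -0.20445839  0.13056934]
tray rim 481 ((0.5037707686424255, 0.24619537591934204), (0.1519003063440323, 0.17985890805721283), 80.78614807128906)
tray floor z 0.002873261213904299
[[ 139.  194.  192.  194.  193.  193.  189.  196.  191.  194.  218.  219.
   220.  219.  217.  138.  131.]
 [ 139.  195.  192.  191.  191.  191.  192.  190.  192.  213.  215.  218.
   215.  217.  190.  135.  133.]
 [ 188.  191.  193.  192.  191.  191.  193.  191.  206.  220.  219.  218.
   218.  192.  191.  139.  134.]
 [ 192.  193.  193.  192.  193.  196.  190.  196.  217.  220. 1169.  216.
   191.  191.  192.  195.  138.]
 [ 196.  191.  191.  193.  190.  191.  190.  217.  218.  221.  214.  215.
   191.  195.  194.  194.  137.]
 [ 193.  194.  193.  190.  192.  190.  206.  217.  216.  215.  217.  189.
   194.  190.  192.  193.  133.]
 [ 193.  192.  190.  193.  196.  200.  218.  220.  216.  217.  193.  190.
   191.  190.  196.  191.  139.]
 [ 191.  192.  196.  195.  189.  217.  221.  217.  216.  216.  192.  193.
   192.  193.  192.  191.  142.]
 [ 189.  191.  194.  193.  210.  218.  216.  220.  216.  191.  191.  194.
   195.  194.  193.  194.  138.]
 [ 170.  191.  194.  200.  217.  220.  217.  216.  195.  194.  192.  193.
   192.  194.  195.  144.  138.]
 [ 161.  190.  192.  204.  212.  219.  218.  215.  191.  194.  193.  192.
   189.  194.  190.  140.  139.]]
```

View pics/top0c.png

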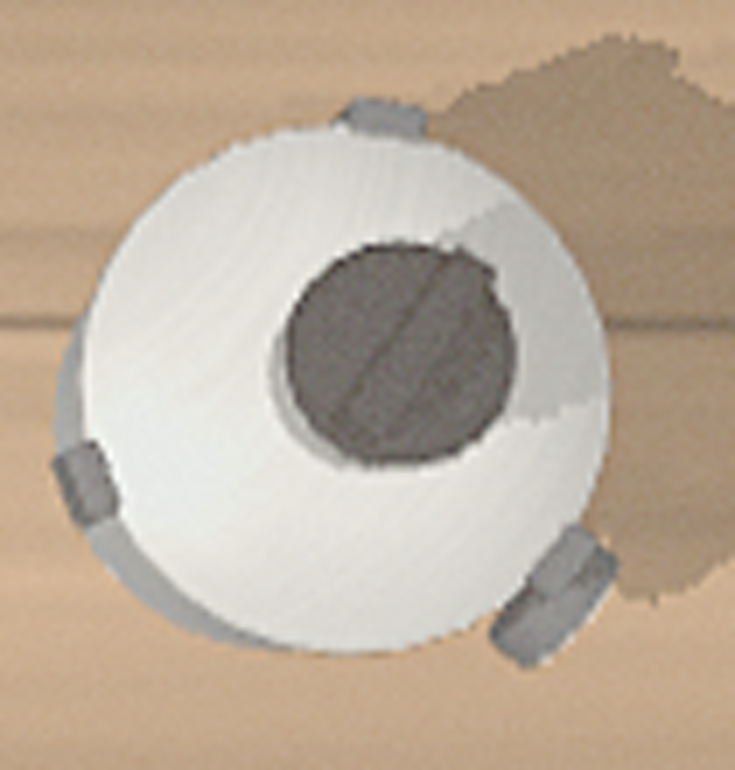

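View pics/side0c.png

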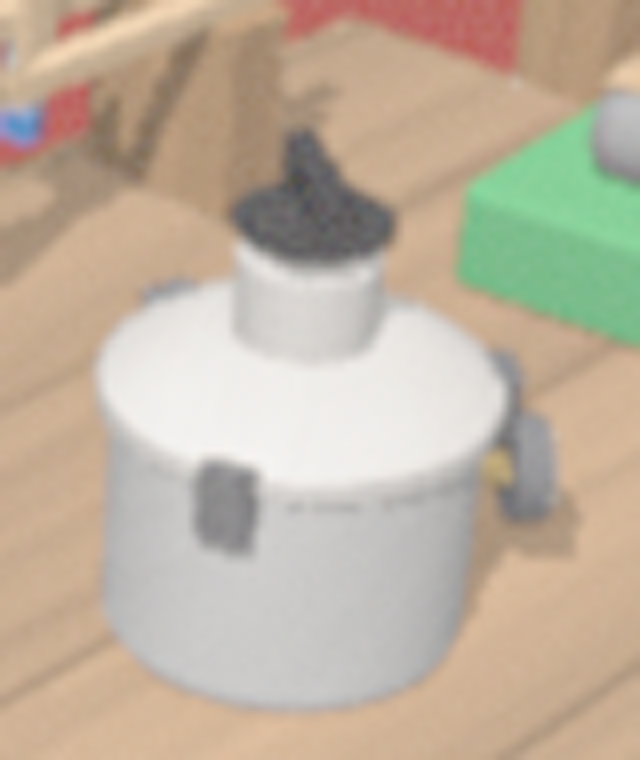

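Crops: in the top crop the bar runs lower left (360,420) to upper right (470,260), so it points at about -35° to -40° in the world. In the side crop the disc is centred near (313,220). I'll refine the axis with both cameras.

```bash
python3 - <<'E'
from h import *
for n in("top","side"):
    d=np.load(n+"0.npy");P=pts(n,d)
    r=np.hypot(P[...,0]-.5555,P[...,1]+.211)
    bar=(r<.045)&(P[...,2]>.208)&(P[...,2]<.226); q=P[bar]
    rc=cv2.minAreaRect(q[:,:2].astype(np.float32)); w,V=np.linalg.eigh(np.cov(q[:,:2].T)); v=V[:,1]
    print(n,"bar",len(q),q.mean(0),rc,"ang",np.degrees(np.arctan2(v[1],v[0]))%180, 'top z',np.percentile(q[:,2],80))
    # disc silhouette: dark pixels fit
    di=(r<.045)&(P[...,2]>.186)&(P[...,2]<.198)
    q=P[di]; h=cv2.convexHull(q[:,:2].astype(np.float32)); print(" disc",cv2.minEnclosingCircle(q[:,:2].astype(np.float32)), q[:,2].mean(), cv2.fitEllipse(h))
    # lid edge / neck
    img=cv2.imread(f"pics/{n}0.png"); 
    v=img.copy()
    for rad,z in((.034,.192),(.034,.186),(.078,.118)):
        a=np.linspace(0,6.28,120); X=np.c_[.556+rad*np.cos(a),-.211+rad*np.sin(a),0*a+z]
        for u in proj(n,X): cv2.circle(v,tuple(int(round(t*16)) for t in u),4,(0,0,255),-1,shift=4)
    u=proj(n,[.556,-.211,.17])[0].astype(int); c=v[u[1]-40:u[1]+60,u[0]-60:u[0]+60]
    cv2.imwrite(f"pics/{n}0o.png",cv2.resize(np.clip(255*(c/255.)**.45,0,255).astype(np.uint8),None,fx=6,fy=6,interpolation=cv2.INTER_CUBIC))
E
```

```text
top bar 221 [ 0.55580376 -0.21069216  0.21657883] ((0.5561485290527344, -0.2114575058221817), (0.014051875099539757, 0.060459159314632416), 54.87152862548828) ang 144.3468076253019 top z 0.21838746930534303
 disc ((0.5568692088127136, -0.21109256148338318), 0.03452328220009804) 0.19238773834823372 ((0.5559815168380737, -0.21132288873195648), (0.06600302457809448, 0.06770078837871552), 5.782225608825684)
side bar 52 [ 0.54898255 -0.20421512  0.21393315] ((0.5514165163040161, -0.20701424777507782), (0.013644848950207233, 0.0633120983839035), 54.45009231567383) ang 144.4968944167474 top z 0.21617681025539795
 disc ((0.5521692633628845, -0.20786073803901672), 0.03492750599980354) 0.19035008906998704 ((0.5523853898048401, -0.20793306827545166), (0.06626351922750473, 0.06944332271814346), 32.82443618774414)
```

View pics/top0o.png

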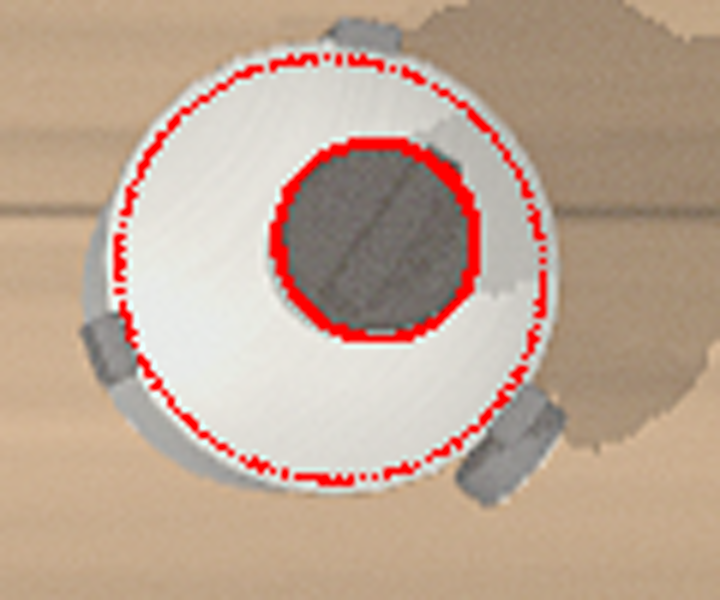

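View pics/side0o.png

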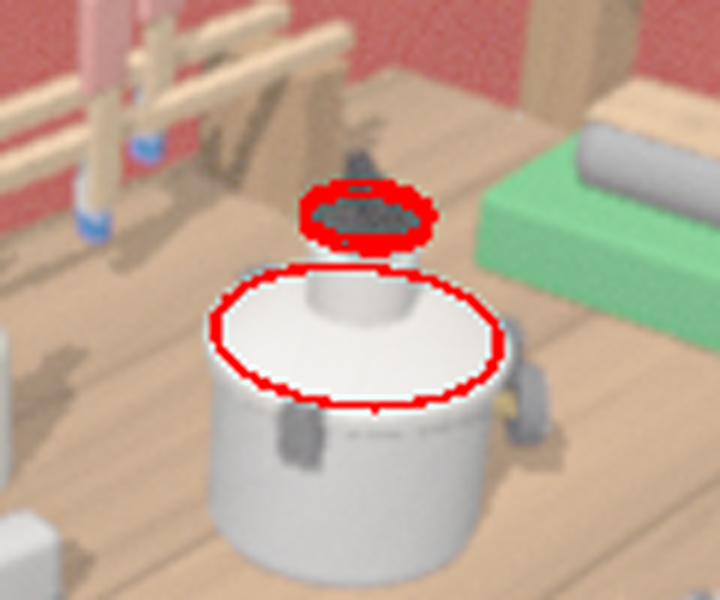

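```bash
cat >> h.py <<'E'
def goal(x,y,z,yaw,verb=True):
    s=arm.state(); R0=R.from_euler('xyz',s['tcp_rot'],degrees=True)
    sh=R0.inv().apply(np.array([x,y,z])-s['tool_pos'])/.5
    rv=(R0.inv()*R.from_euler('xyz',[180,0,yaw],degrees=True)).as_rotvec(degrees=True)/30
    print(np.round(sh,4),np.round(rv,3))
def st():
    s=arm.state(); print('t',s['time_s'],'q',np.round(s['joint_positions'],1),'pos',np.round(s['tool_pos']*1000,1),'rot',np.round(s['tcp_rot'],2),'F',np.round(s['contact_force'],2),'M',np.round(s['ft_torque'],3),'w',round(s['grip_width']*1000,1))
E
python3 - <<'E'
from h import *
goal(.5542,-.2098,.27,-7)
goal(.215,-.533,.27,21.9)
E
```

```text
[ 0.8714 -0.346  -0.1521] [-0.003  0.001  0.964]
[ 0.0007  0.0002 -0.1526] [-0.003 -0.     0.001]
```

Emit:
servo_tool(moves=[[0,0,0,-0.1,0,0,0.1],[0,0.06,-0.02,-0.15,0,0,0.3],[0,0.15,-0.06,-0.152,0,0,0.6],[0,0.26,-0.1,-0.152,0,0,0.85],[0,0.37,-0.145,-0.152,0,0,0.964],[0,0.48,-0.19,-0.152,0,0,0.964],[0,0.59,-0.234,-0.152,0,0,0.964],[0,0.7,-0.278,-0.152,0,0,0.964],[0,0.8,-0.318,-0.152,0,0,0.964],[0,0.85,-0.338,-0.152,0,0,0.964],[0,0.871,-0.346,-0.152,0,0,0.964],[0,0.871,-0.346,-0.152,0,0,0.964],[0,0.871,-0.346,-0.152,-0.003,0,0.964]], force=60)

```text
time_s: 1.72
tool_pos: [0.5532, -0.2109, 0.27]
tcp_rot: [180.0, 0.0, -7.1]
contact_force: [0.2, -0.3, -0.1]
grip_width: 0.0854
```

```bash
python3 - <<'E'
from h import *
st(); goal(.5542,-.2098,.24,-35.4);goal(.5542,-.2098,.195,-35.4)
E
```

```text
t 1.725 q [-22.   17.9  79.5  -0.   82.7  75.1] pos [ 553.2 -210.9  270. ] rot [ 1.7997e+02  5.0000e-02 -7.0600e+00] F [ 0.23 -0.3  -0.09] M [ 0.014 -0.047  0.012] w 85.4
[ 0.0018 -0.0024  0.0599] [0.002 0.001 0.945]
[ 0.0019 -0.0025  0.1499] [0.002 0.001 0.945]
```

Emit:
servo_tool(moves=[[0,0.002,-0.002,0.02,0,0,0.35],[0,0.002,-0.002,0.04,0,0,0.7],[0,0.002,-0.002,0.06,0,0,0.945],[0,0.002,-0.002,0.08,0,0,0.945],[0,0.002,-0.002,0.11,0,0,0.945],[0,0.002,-0.002,0.135,0,0,0.945],[0,0.002,-0.002,0.148,0,0,0.945],[0,0.002,-0.002,0.148,0,0,0.945],[0,0.002,-0.002,0.148,0,0,0.945]])

```text
time_s: 2.85
tool_pos: [0.5546, -0.2101, 0.1964]
tcp_rot: [180.0, -0.0, -35.4]
contact_force: [-0.2, 0.0, 0.2]
grip_width: 0.0853
```

```bash
python3 - <<'E'
from h import *
st()
for n in("top","side"):
    p,d=arm.read_camera(n); u=proj(n,[.5542,-.2098,.2])[0].astype(int); c=p[u[1]-50:u[1]+50,u[0]-60:u[0]+60,::-1]
    cv2.imwrite(f"pics/{n}1.png",cv2.resize(np.clip(255*(c/255.)**.45,0,255).astype(np.uint8),None,fx=6,fy=6,interpolation=cv2.INTER_CUBIC))
E
```

```text
t 2.85 q [-21.8  19.9  87.   -0.   73.1 103.6] pos [ 554.6 -210.1  196.4] rot [ 1.7996e+02 -3.0000e-02 -3.5400e+01] F [-0.17  0.05  0.22] M [-0.032 -0.002  0.065] w 85.3
```

View pics/side1.png

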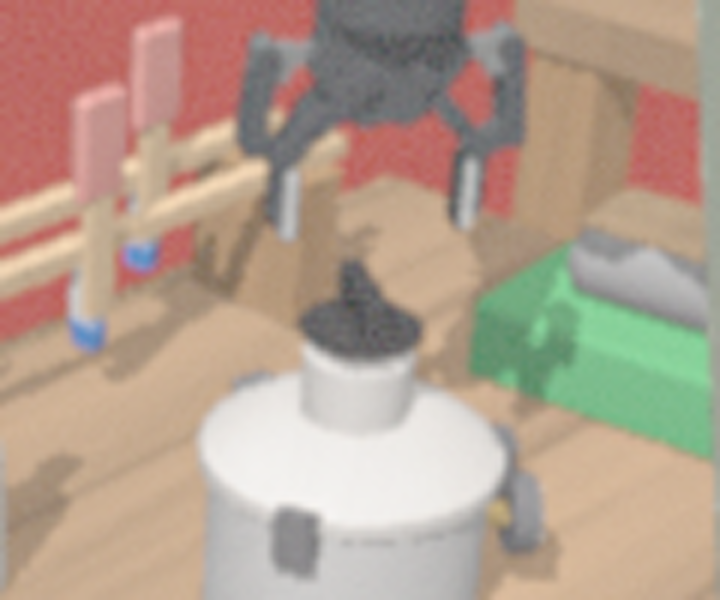

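The fingers look higher above the cap than the 13 mm pull-back would explain, so I'm checking against depth and the top view.

View pics/top1.png

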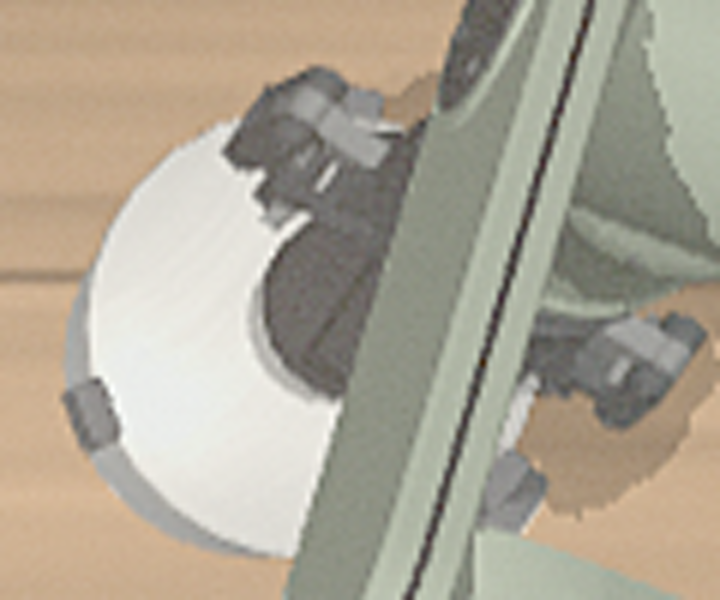

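```bash
python3 - <<'E'
from h import *
st()
p,d=arm.read_camera("side"); P=pts("side",d)
u=proj("side",[.5542,-.2098,.2])[0].astype(int); print(u, proj("side",[.5546,-.2101,.1964]))
for (cx,cy) in ((288,215),(288,235),(462,200),(462,220),(380,100),(355,272),(360,330)):
    x=int(u[0]-60+cx/6); y=int(u[1]-50+cy/6); print((cx,cy),np.round(P[y-1:y+2,x-1:x+2].reshape(-1,3)*1000).tolist())
st()
E
```

```text
t 2.95 q [-21.8  19.9  87.   -0.   73.1 103.6] pos [ 554.6 -210.1  196.5] rot [ 1.7996e+02 -4.0000e-02 -3.5400e+01] F [ 0.13 -0.31 -0.7 ] M [ 0.02  -0.013  0.023] w 85.1
[369 153] [[368.9542313  154.74757894]]
(288, 215) [[575.0, -164.0, 265.0], [570.0, -163.0, 267.0], [568.0, -166.0, 266.0], [573.0, -163.0, 262.0], [574.0, -168.0, 261.0], [570.0, -168.0, 262.0], [573.0, -162.0, 259.0], [571.0, -165.0, 259.0], [567.0, -165.0, 260.0]]
(288, 235) [[572.0, -162.0, 253.0], [570.0, -165.0, 253.0], [569.0, -168.0, 252.0], [571.0, -161.0, 250.0], [570.0, -165.0, 249.0], [569.0, -168.0, 249.0], [825.0, -471.0, 65.0], [821.0, -473.0, 66.0], [815.0, -472.0, 68.0]]
(462, 200) [[522.0, -239.0, 266.0], [519.0, -240.0, 267.0], [513.0, -237.0, 269.0], [522.0, -240.0, 262.0], [516.0, -237.0, 265.0], [517.0, -243.0, 263.0], [522.0, -241.0, 258.0], [517.0, -239.0, 260.0], [516.0, -243.0, 260.0]]
(462, 220) [[519.0, -237.0, 257.0], [518.0, -241.0, 256.0], [515.0, -242.0, 257.0], [521.0, -241.0, 252.0], [516.0, -238.0, 255.0], [516.0, -244.0, 253.0], [519.0, -238.0, 250.0], [517.0, -241.0, 250.0], [842.
[... 170 characters left out ...]
0], [547.0, -194.0, 319.0], [550.0, -204.0, 316.0], [544.0, -201.0, 318.0]]
(355, 272) [[570.0, -217.0, 216.0], [570.0, -222.0, 214.0], [566.0, -222.0, 215.0], [568.0, -214.0, 214.0], [561.0, -211.0, 217.0], [562.0, -217.0, 215.0], [565.0, -211.0, 213.0], [561.0, -211.0, 214.0], [557.0, -211.0, 215.0]]
(360, 330) [[546.0, -195.0, 197.0], [539.0, -191.0, 201.0], [532.0, -187.0, 205.0], [547.0, -196.0, 193.0], [537.0, -188.0, 199.0], [532.0, -188.0, 201.0], [544.0, -193.0, 191.0], [539.0, -192.0, 193.0], [535.0, -191.0, 195.0]]
t 3.0 q [-21.8  19.9  87.   -0.   73.1 103.6] pos [ 554.5 -210.1  196.5] rot [ 1.7996e+02 -3.0000e-02 -3.5410e+01] F [ 0.69  0.81 -0.62] M [ 0.016 -0.063  0.002] w 85.5
```

Depth puts the open fingertips at z≈0.249, where the stated geometry gives about 0.209. I'll check whether the start frame shows the same gap.

```bash
python3 - <<'E'
from h import *
d=np.load("side0.npy");P=pts("side",d); print("start")
m=(np.hypot(P[...,0]-.2146,P[...,1]+.5329)<.075)&(P[...,2]>.1)&(P[...,2]<.5)
q=P[m]; print(len(q), np.sort(q[:,2])[:20]); lo=q[q[:,2]<np.sort(q[:,2])[0]+.02]; print(lo.mean(0))
print(proj("side",[.2146,-.5329,.194]))
p,d=arm.read_camera("top");P=pts("top",d)
m=(np.hypot(P[...,0]-.5546,P[...,1]+.2101)<.1)&(P[...,2]>.23)&(P[...,2]<.34)
q=P[m]; print("top n",len(q),q.min(0)); print(np.histogram(q[:,2],bins=11,range=(.23,.34)))
for a in q[q[:,2]<.29][:40:3]: print(np.round(a*1000))
b=cv2.imread("pics/side0.png")[90:190,480:590]; cv2.imwrite("pics/side0g.png",cv2.resize(np.clip(255*(b/255.)**.45,0,255).astype(np.uint8),None,fx=6,fy=6,interpolation=cv2.INTER_CUBIC))
E
```

```text
start
1774 [0.24066524 0.24138337 0.24188262 0.24215929 0.24235182 0.24243811
 0.24381904 0.24445291 0.24449036 0.24463228 0.2452505  0.24567585
 0.2460813  0.24656235 0.24692339 0.24705483 0.24713253 0.24716858
 0.24808179 0.24856067]
[ 0.20588376 -0.50975406  0.25190971]
[[516.81138851 159.01599996]]
top n 510 [ 0.50320676 -0.26456566  0.24854636]
(array([  0,   1,  10,  14,   9,  15, 121,  95, 111,  60,  74]), array([0.23, 0.24, 0.25, 0.26, 0.27, 0.28, 0.29, 0.3 , 0.31, 0.32, 0.33,
       0.34]))
[ 585. -179.  286.]
[ 581. -177.  286.]
[ 582. -162.  258.]
[ 581. -163.  253.]
[ 578. -167.  262.]
[ 574. -166.  275.]
[ 576. -165.  250.]
[ 573. -167.  269.]
[ 573. -166.  255.]
[ 571. -170.  265.]
[ 522. -240.  281.]
[ 521. -241.  276.]
[ 519. -243.  272.]
[ 517. -243.  289.]
```

View pics/side0g.png

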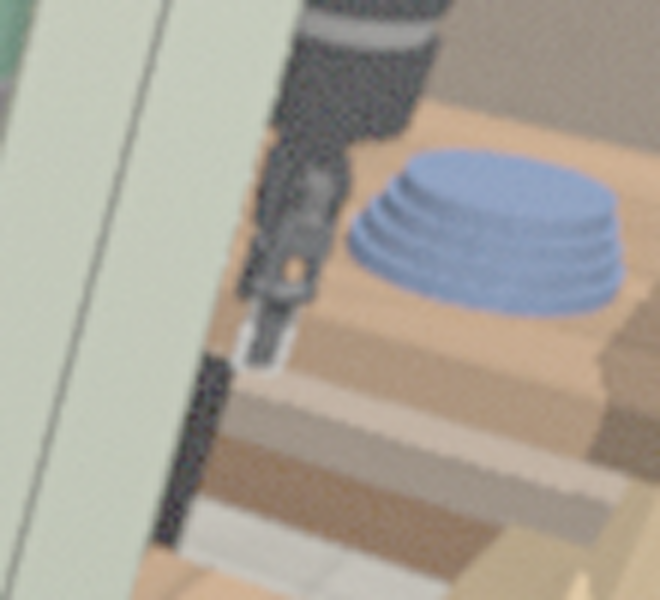

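The start frame agrees: the reported TCP reads about 35–40 mm lower than the real tips. The cap heights match their specification, so I believe the cameras. The tips should stay clear above the bar, so I'll close here and measure their true end.

Emit:
servo_tool(moves=[[0.8,0,0,0,0,0,0],[0.8,0,0,0,0,0,0],[0.8,0,0,0,0,0,0],[0.8,0,0,0,0,0,0],[0.8,0,0,0,0,0,0],[0.8,0,0,0,0,0,0]])

```text
time_s: 3.8
tool_pos: [0.5544, -0.2101, 0.1964]
tcp_rot: [180.0, -0.0, -35.4]
contact_force: [0.4, -0.7, -0.3]
grip_width: 0.0172
```

```bash
python3 - <<'E'
from h import *
st()
p,d=arm.read_camera("side");P=pts("side",d); c=p[103:203,309:429,::-1]
cv2.imwrite("pics/side2.png",cv2.resize(np.clip(255*(c/255.)**.45,0,255).astype(np.uint8),None,fx=6,fy=6,interpolation=cv2.INTER_CUBIC))
m=(np.hypot(P[...,0]-.5546,P[...,1]+.2101)<.06)&(P[...,2]>.222)&(P[...,2]<.29)
q=P[m]; print(np.round(np.sort(q[:,2])[:30],4)); lo=q[q[:,2]<.26]; print(lo.mean(0),lo.min(0),lo.max(0))
E
```

```text
t 3.8 q [-21.8  19.9  87.   -0.   73.1 103.6] pos [ 554.4 -210.1  196.4] rot [ 1.7996e+02 -2.0000e-02 -3.5410e+01] F [ 0.43 -0.69 -0.33] M [-0.001  0.002 -0.019] w 17.2
[0.2312 0.2322 0.2327 0.2328 0.2342 0.2343 0.2351 0.2353 0.2357 0.2364
 0.2367 0.237  0.2373 0.2385 0.2385 0.2392 0.2397 0.2399 0.2401 0.2402
 0.2402 0.241  0.2418 0.2421 0.2426 0.2428 0.2429 0.2431 0.2436 0.2436]
[ 0.54808787 -0.20441569  0.24691712] [ 0.53281271 -0.22481842  0.23123268] [ 0.570265   -0.18727221  0.25975479]
```

View pics/side2.png

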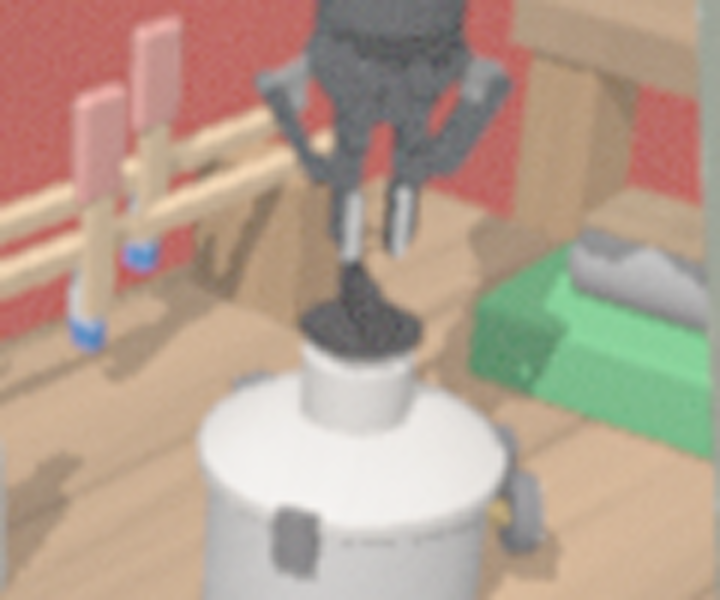

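The closed tips are at about z 0.232, so the real tip is about 36 mm above the reported TCP. The finger midpoint (crop x≈375) is also right of the cap (≈360). I'll measure that lateral offset in both cameras.

```bash
python3 - <<'E'
from h import *
n_=np.array([np.cos(np.radians(54.6)),np.sin(np.radians(54.6))]); b_=np.array([n_[1],-n_[0]])
st()
ref=np.array([.5544,-.2101])
for n in("side","top"):
    p,d=arm.read_camera(n);P=pts(n,d)
    m=(np.hypot(P[...,0]-.5546,P[...,1]+.2101)<.06)&(P[...,2]>.228)&(P[...,2]<.29)
    q=P[m]; a=(q[:,:2]-ref)@n_*1000; b=(q[:,:2]-ref)@b_*1000; z=q[:,2]*1000
    print(n,"bins z: across min,max / along min,max")
    for lo in range(228,290,5):
        k=(z>=lo)&(z<lo+5)
        if k.sum()>2: print(lo,k.sum(),np.round(np.sort(a[k]),0).tolist()[:60:3],np.round([b[k].min(),b[k].max()],1))
    d0=np.load(n+"0.npy");P=pts(n,d0)
    m=(np.hypot(P[...,0]-.5546,P[...,1]+.2101)<.045)&(P[...,2]>.205)&(P[...,2]<.225);q=P[m]
    a=(q[:,:2]-ref)@n_*1000; b=(q[:,:2]-ref)@b_*1000; print("bar",np.round(np.percentile(a,[2,50,98]),1),np.round(np.percentile(b,[2,50,98]),1))
    m=(np.hypot(P[...,0]-.5546,P[...,1]+.2101)<.045)&(P[...,2]>.186)&(P[...,2]<.198);q=P[m]
    a=(q[:,:2]-ref)@n_*1000; b=(q[:,:2]-ref)@b_*1000; print("disc",np.round(np.percentile(a,[1,50,99]),1),np.round(np.percentile(b,[1,50,99]),1))
E
```

```text
t 3.85 q [-21.8  19.9  87.   -0.   73.1 103.6] pos [ 554.4 -210.1  196.4] rot [ 1.7996e+02 -2.0000e-02 -3.5410e+01] F [ 0.08 -0.64 -0.69] M [-0.034  0.025 -0.027] w 16.9
side bins z: across min,max / along min,max
228 4 [-9.0, 15.0] [-10.2   8.7]
233 8 [-13.0, -9.0, 12.0] [-13.8   7.3]
238 10 [-20.0, -10.0, 14.0, 20.0] [-15.5   0.6]
243 20 [-23.0, -15.0, -10.0, -8.0, 14.0, 19.0, 22.0] [-16.6   4.2]
248 19 [-23.0, -15.0, -11.0, -8.0, 15.0, 19.0, 22.0] [-15.1   4.1]
253 17 [-22.0, -14.0, -11.0, -8.0, 11.0, 17.0] [-16.1   4.4]
258 19 [-22.0, -13.0, -9.0, 11.0, 17.0, 20.0, 23.0] [-19.1   5.5]
263 18 [-20.0, -13.0, -9.0, 8.0, 15.0, 20.0] [-15.    9.5]
268 16 [-19.0, -13.0, -9.0, 11.0, 18.0, 24.0] [-15.4   4.7]
273 23 [-34.0, -26.0, -17.0, -11.0, 11.0, 15.0, 20.0, 24.0] [-16.8   4.3]
278 34 [-40.0, -33.0, -28.0, -20.0, -14.0, -12.0, -10.0, 13.0, 21.0, 25.0, 33.0, 39.0] [-17.7  10. ]
283 50 [-43.0, -36.0, -32.0, -31.0, -29.0, -19.0, -14.0, -12.0, -10.0, 15.0, 18.0, 20.0, 23.0, 28.0, 34.0, 38.0, 41.0] [-19.8   9.6]
288 15 [-39.0, -33.0, -17.0, 14.0, 21.0] [-17.3   7.1]
bar [-6.   2.2  7.5] [-33.9 -10.2  27.4]
disc [-30.9   8.   33.4] [-35.9 -11.9  27.2]
top bins z: across min,max / along min,max
243 6 [9.0, 16.0] [-10.9  -5.6]
248 6 [10.0, 15.0] [-10.2  -3.5]
253 5 [10.0, 21.0] [-10.2  -1.8]
258 3 [8.0] [-10.1  -9.8]
268 3 [9.0] [-11.   -5.7]
273 4 [12.0, 25.0] [-12.3  -5.8]
278 13 [11.0, 18.0, 22.0, 26.0, 39.0] [-12.3  -5.3]
283 26 [21.0, 22.0, 24.0, 25.0, 26.0, 28.0, 29.0, 33.0, 37.0] [-13.1   6.6]
288 14 [-42.0, 30.0, 32.0, 34.0, 36.0] [-11.2   4.5]
bar [-6.9  0.7  6.9] [-27.4   0.4  30.6]
disc [-32.1   7.3  32.1] [-29.9   0.7  31.9]
```

Laterally the fingers straddle the bar: the inner faces are ±8–9 mm across, the bar is ±7, and the error along it is about 1 mm. The offset is only about 36 mm in height. I'll part the fingers and descend to reported z≈0.160, which puts the true tip about 3–4 mm above the disc.

Emit:
servo_tool(moves=[[0.5,0,0,0,0,0,0],[0.5,0,0,0,0,0,0],[0.5,0,0,0,0,0,0],[0.5,0,0,0.015,0,0,0],[0.5,0.0005,0,0.035,0,0,0],[0.5,0.0005,0,0.055,0,0,0],[0.5,0.0005,0,0.066,0,0,0],[0.5,0.0005,0,0.072,0,0,0],[0.5,0.0005,0,0.072,0,0,0],[0.5,0.0005,0,0.072,0,0,0]])

```text
time_s: 5.2
tool_pos: [0.5549, -0.2103, 0.1608]
tcp_rot: [180.0, -0.1, -35.4]
contact_force: [0.4, 0.3, -0.1]
grip_width: 0.0431
```

```bash
python3 - <<'E'
from h import *
st()
p,d=arm.read_camera("side"); c=p[103:203,309:429,::-1]
cv2.imwrite("pics/side3.png",cv2.resize(np.clip(255*(c/255.)**.45,0,255).astype(np.uint8),None,fx=6,fy=6,interpolation=cv2.INTER_CUBIC))
E
```

```text
t 5.2 q [-21.8  21.2  90.3  -0.   68.5 103.6] pos [ 554.9 -210.3  160.8] rot [ 1.7997e+02 -7.0000e-02 -3.5410e+01] F [ 0.43  0.3  -0.11] M [0.003 0.003 0.017] w 43.1
```

View pics/side3.png

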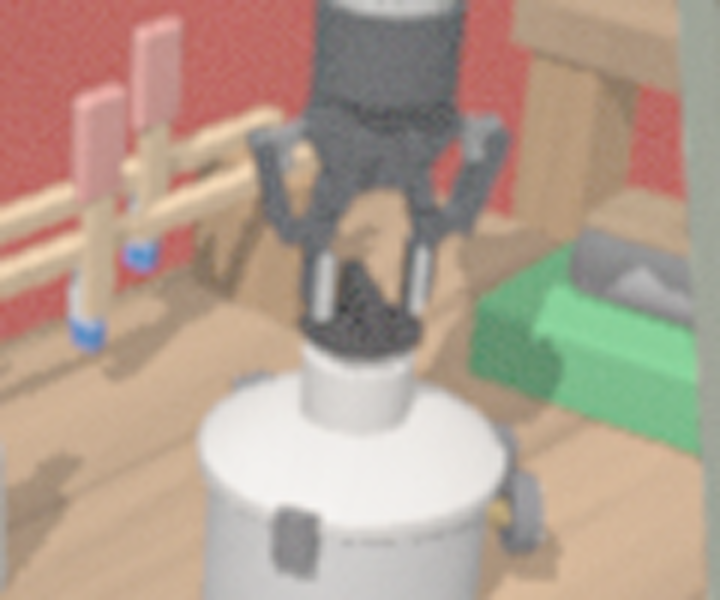

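The pads (crop x≈323 and 418, tips y≈318) stand either side of the bar. Closing.

Emit:
servo_tool(moves=[[0.85,0,0,0,0,0,0],[0.95,0,0,0,0,0,0],[0.95,0,0,0,0,0,0],[0.95,0,0,0,0,0,0],[0.95,0,0,0,0,0,0],[0.95,0,0,0,0,0,0]], force=60)

```text
time_s: 6.0
tool_pos: [0.5551, -0.2104, 0.1612]
tcp_rot: [180.0, -0.1, -35.4]
contact_force: [-1.1, 0.5, 4.8]
grip_width: 0.0122
```

```bash
python3 - <<'E'
from h import *
st()
E
```

```text
t 6.0 q [-21.8  21.2  90.2  -0.   68.5 103.6] pos [ 555.1 -210.4  161.2] rot [ 1.7999e+02 -1.1000e-01 -3.5410e+01] F [-1.14  0.47  4.82] M [ 0.164  0.008 -0.006] w 12.2
```

Gripped (12 mm), with about 5 N upward from light tip contact. I'll relieve that by raising slightly, then start turning in small steps.

Emit:
servo_tool(moves=[[0.95,0,0,-0.0006,0,0,0],[0.95,0,0,-0.0006,0,0,0],[0.95,0,0,-0.0006,0,0,0]])

```text
time_s: 6.38
tool_pos: [0.555, -0.2103, 0.1612]
tcp_rot: [180.0, -0.1, -35.4]
contact_force: [0.0, -0.6, 1.4]
grip_width: 0.0127
```

```bash
python3 - <<'E'
from h import *
st()
E
```

```text
t 6.375 q [-21.8  21.2  90.2  -0.   68.5 103.6] pos [ 555.  -210.3  161.2] rot [ 1.7998e+02 -9.0000e-02 -3.5410e+01] F [ 0.05 -0.62  1.42] M [ 0.099 -0.037 -0.006] w 12.7
```

Emit:
servo_tool(moves=[[0.95,0,0,0,0,0,-0.1],[0.95,0,0,0,0,0,-0.2],[0.95,0,0,0,0,0,-0.3],[0.95,0,0,0,0,0,-0.3],[0.95,0,0,0,0,0,-0.3]])

```text
time_s: 7.0
tool_pos: [0.555, -0.2105, 0.1612]
tcp_rot: [180.0, -0.1, -26.4]
contact_force: [0.0, -0.9, 2.0]
grip_width: 0.0127
```

```bash
python3 - <<'E'
from h import *
st()
E
```

```text
t 7.0 q [-21.8  21.2  90.2  -0.1  68.5  94.6] pos [ 555.  -210.5  161.2] rot [ 1.7995e+02 -9.0000e-02 -2.6440e+01] F [ 0.02 -0.9   2.01] M [-0.084  0.049  0.034] w 12.7
```

Emit:
servo_tool(moves=[[0.95,0,0,0,0,0,-0.12],[0.95,0,0,0,0,0,-0.25],[0.95,0,0,0,0,0,-0.38],[0.95,0,0,0,0,0,-0.5],[0.95,0,0,0,0,0,-0.6],[0.95,0,0,0,0,0,-0.6]])

```text
time_s: 7.75
tool_pos: [0.555, -0.2106, 0.1612]
tcp_rot: [179.9, -0.1, -8.5]
contact_force: [0.5, -0.7, 2.5]
grip_width: 0.0124
```

```bash
python3 - <<'E'
from h import *
st()
E
```

```text
t 7.75 q [-21.9  21.2  90.2  -0.1  68.5  76.7] pos [ 555.  -210.6  161.2] rot [ 1.7992e+02 -7.0000e-02 -8.4900e+00] F [ 0.49 -0.66  2.51] M [-0.03  -0.032  0.136] w 12.4
```

Emit:
servo_tool(moves=[[0.95,0,0,0,0,0,-0.03],[0.95,0,0,0,0,0,-0.06],[0.95,0,0,0,0,0,-0.06]])

```text
time_s: 8.12
tool_pos: [0.5551, -0.2106, 0.1612]
tcp_rot: [179.9, -0.1, -6.7]
contact_force: [-0.5, 0.1, 2.3]
grip_width: 0.0129
```

```bash
python3 - <<'E'
from h import *
st()
E
```

```text
t 8.125 q [-21.9  21.2  90.2  -0.1  68.5  74.9] pos [ 555.1 -210.6  161.2] rot [ 1.7991e+02 -7.0000e-02 -6.6900e+00] F [-0.49  0.1   2.3 ] M [-0.064  0.014 -0.023] w 12.9
```

Emit:
servo_tool(moves=[[0.95,0,0,0,0,0,-0.04],[0.95,0,0,0,0,0,-0.08],[0.95,0,0,0,0,0,-0.08]])

```text
time_s: 8.5
tool_pos: [0.555, -0.2106, 0.1612]
tcp_rot: [179.9, -0.1, -4.3]
contact_force: [0.4, -1.2, 1.7]
grip_width: 0.0125
```

```bash
python3 - <<'E'
from h import *
st()
E
```

```text
t 8.5 q [-21.9  21.2  90.2  -0.1  68.5  72.4] pos [ 555.  -210.6  161.2] rot [ 1.7991e+02 -7.0000e-02 -4.2700e+00] F [ 0.38 -1.21  1.73] M [-0.022 -0.039 -0.032] w 12.5
```

Emit:
servo_tool(moves=[[0.95,0,0,0,0,0,-0.04],[0.95,0,0,0,0,0,-0.08],[0.95,0,0,0,0,0,-0.08]])

```text
time_s: 8.88
tool_pos: [0.5551, -0.2107, 0.1612]
tcp_rot: [179.9, -0.1, -1.9]
contact_force: [0.2, -0.3, 2.2]
grip_width: 0.0128
```

```bash
python3 - <<'E'
from h import *
st()
E
```

```text
t 8.875 q [-21.9  21.2  90.2  -0.1  68.5  70. ] pos [ 555.1 -210.7  161.2] rot [ 1.799e+02 -6.000e-02 -1.860e+00] F [ 0.19 -0.28  2.2 ] M [-0.065 -0.013 -0.112] w 12.8
```

Emit:
servo_tool(moves=[[0.95,0,0,0,0,0,-0.02],[0.95,0,0,0,0,0,-0.04],[0.95,0,0,0,0,0,-0.04]])

```text
time_s: 9.25
tool_pos: [0.5551, -0.2107, 0.1612]
tcp_rot: [179.9, -0.1, -0.7]
contact_force: [0.3, 1.2, 1.5]
grip_width: 0.0127
```

```bash
python3 - <<'E'
from h import *
st()
E
```

```text
t 9.25 q [-21.9  21.2  90.2  -0.1  68.5  68.8] pos [ 555.1 -210.7  161.2] rot [ 1.799e+02 -7.000e-02 -6.700e-01] F [0.27 1.23 1.47] M [-0.053 -0.02  -0.353] w 12.7
```

Emit:
servo_tool(moves=[[0.95,0,0,0,0,0,-0.02],[0.95,0,0,0,0,0,-0.04],[0.95,0,0,0,0,0,-0.04]])

```text
time_s: 9.62
tool_pos: [0.5551, -0.2107, 0.1612]
tcp_rot: [179.9, -0.1, 0.5]
contact_force: [0.5, -0.4, 2.5]
grip_width: 0.0127
```

```bash
python3 - <<'E'
from h import *
st()
E
```

```text
t 9.625 q [-21.9  21.2  90.2  -0.1  68.5  67.7] pos [ 555.1 -210.7  161.2] rot [ 1.7991e+02 -7.0000e-02  5.1000e-01] F [ 0.5  -0.37  2.5 ] M [-0.081 -0.035 -0.675] w 12.7
```

The torque rises clearly at a yaw of about -1.5° (0.35, then 0.68 N m), so the first stop is about 34° from the start. I'll back off 1° to ease it and press down in stages.

Emit:
servo_tool(moves=[[0.95,0,0,0,0,0,0.03],[0.95,0,0,0.002,0,0,0.03],[0.95,0,0,0.005,0,0,0.03],[0.95,0,0,0.008,0,0,0.03],[0.95,0,0,0.01,0,0,0.03],[0.95,0,0,0.01,0,0,0.03]])

```text
time_s: 10.38
tool_pos: [0.5554, -0.2108, 0.1599]
tcp_rot: [179.8, -0.2, -0.4]
contact_force: [-3.9, 0.9, 17.0]
grip_width: 0.0124
```

```bash
python3 - <<'E'
from h import *
st()
E
```

```text
t 10.375 q [-21.9  21.2  90.4  -0.1  68.1  68.5] pos [ 555.4 -210.8  159.9] rot [179.84  -0.23  -0.37] F [-3.92  0.86 16.97] M [ 0.269  0.929 -0.411] w 12.4
```

It went down only about 1.3 mm under 17 N, so this may be the false stop, caught with the tips resting on the disc. I'll let up until nothing presses, back off a little, and feel again unloaded.

Emit:
servo_tool(moves=[[0.95,0,0,-0.003,0,0,0.05],[0.95,0,0,-0.005,0,0,0.1],[0.95,0,0,-0.005,0,0,0.1],[0.95,0,0,-0.005,0,0,0.1]])

```text
time_s: 10.88
tool_pos: [0.555, -0.2106, 0.1613]
tcp_rot: [179.9, -0.1, -3.4]
contact_force: [1.1, -1.0, -5.3]
grip_width: 0.0126
```

```bash
python3 - <<'E'
from h import *
st()
E
```

```text
t 10.875 q [-21.9  21.1  90.3  -0.1  68.4  71.5] pos [ 555.  -210.6  161.3] rot [ 1.7988e+02 -1.4000e-01 -3.3500e+00] F [ 1.07 -1.   -5.25] M [-0.126 -0.155  0.048] w 12.6
```

Emit:
servo_tool(moves=[[0.95,0,0,0,0,0,-0.05],[0.95,0,0,0,0,0,-0.1],[0.95,0,0,0,0,0,-0.13],[0.95,0,0,0,0,0,-0.13]])

```text
time_s: 11.38
tool_pos: [0.555, -0.2107, 0.1613]
tcp_rot: [179.9, -0.1, 0.5]
contact_force: [0.4, -0.6, -2.9]
grip_width: 0.0125
```

```bash
python3 - <<'E'
from h import *
st()
E
```

```text
t 11.375 q [-21.9  21.1  90.3  -0.1  68.4  67.7] pos [ 555.  -210.7  161.3] rot [ 1.7988e+02 -1.5000e-01  5.1000e-01] F [ 0.38 -0.63 -2.94] M [-0.172 -0.114 -0.741] w 12.5
```

It stops at the same angle (yaw ≈ -1.5°) with the cap pulled slightly up, so this is the real first stop. The press was probably held by friction from the stop torque. I'll ease back to zero torque and press again.

Emit:
servo_tool(moves=[[0.95,0,0,0,0,0,0.05],[0.95,0,0,0,0,0,0.09],[0.95,0,0,0.003,0,0,0.09],[0.95,0,0,0.005,0,0,0.09],[0.95,0,0,0.007,0,0,0.09],[0.95,0,0,0.007,0,0,0.09]])

```text
time_s: 12.12
tool_pos: [0.5551, -0.2107, 0.1601]
tcp_rot: [179.8, -0.2, -2.2]
contact_force: [-3.0, 0.7, 8.3]
grip_width: 0.0125
```

```bash
python3 - <<'E'
from h import *
st()
E
```

```text
t 12.125 q [-21.9  21.1  90.5  -0.1  68.1  70.3] pos [ 555.1 -210.7  160.1] rot [179.84  -0.25  -2.17] F [-2.98  0.75  8.32] M [ 0.153  0.499 -0.134] w 12.5
```

Emit:
servo_tool(moves=[[0.95,0,0,0.006,0,0,0],[0.95,0,0,0.008,0,0,0],[0.95,0,0,0.008,0,0,0]])

```text
time_s: 12.5
tool_pos: [0.5552, -0.2107, 0.1584]
tcp_rot: [179.8, -0.3, -2.1]
contact_force: [-2.7, 1.2, 9.2]
grip_width: 0.0125
```

```bash
python3 - <<'E'
from h import *
st()
E
```

```text
t 12.5 q [-21.8  21.2  90.7  -0.1  67.8  70.3] pos [ 555.2 -210.7  158.4] rot [179.8   -0.34  -2.14] F [-2.74  1.16  9.24] M [ 0.128  0.609 -0.097] w 12.5
```

Emit:
servo_tool(moves=[[0.95,-0.001,0,0.007,0.006,-0.011,0],[0.95,-0.001,0,0.01,0.006,-0.011,0],[0.95,-0.001,0,0.012,0.006,-0.011,0],[0.95,-0.001,0,0.012,0.006,-0.011,0]])

```text
time_s: 13.0
tool_pos: [0.5551, -0.2107, 0.1548]
tcp_rot: [179.9, -0.1, -2.1]
contact_force: [-2.8, 0.8, 9.3]
grip_width: 0.0124
```

```bash
python3 - <<'E'
from h import *
st()
E
```

```text
t 13.0 q [-21.9  21.4  90.8  -0.   67.6  70.2] pos [ 555.1 -210.7  154.8] rot [ 1.7994e+02 -1.4000e-01 -2.1000e+00] F [-2.79  0.83  9.26] M [ 0.099  0.435 -0.046] w 12.4
```

The press is real now: 6.4 mm down at 9.3 N, matching the spring. Pressing to about 8.5 mm.

Emit:
servo_tool(moves=[[0.95,-0.001,0,0.007,0.002,-0.006,0],[0.95,-0.001,0,0.009,0.002,-0.006,0],[0.95,-0.001,0,0.009,0.002,-0.006,0]])

```text
time_s: 13.38
tool_pos: [0.5551, -0.2107, 0.1528]
tcp_rot: [179.9, -0.1, -2.1]
contact_force: [-1.7, 0.7, 8.6]
grip_width: 0.0127
```

```bash
python3 - <<'E'
from h import *
st()
E
```

```text
t 13.375 q [-21.9  21.5  90.9  -0.   67.4  70.2] pos [ 555.1 -210.7  152.8] rot [ 1.7995e+02 -1.1000e-01 -2.0700e+00] F [-1.66  0.67  8.57] M [ 0.195  0.428 -0.019] w 12.7
```

Emit:
servo_tool(moves=[[0.95,0,0,0.005,0,-0.003,-0.06],[0.95,0,0,0.005,0,-0.003,-0.12],[0.95,0,0,0.005,0,-0.003,-0.18],[0.95,0,0,0.005,0,-0.003,-0.18]])

```text
time_s: 13.88
tool_pos: [0.5559, -0.2109, 0.153]
tcp_rot: [179.9, -0.2, 3.4]
contact_force: [-1.5, 0.1, 9.2]
grip_width: 0.0127
```

```bash
python3 - <<'E'
from h import *
st()
E
```

```text
t 13.875 q [-21.9  21.5  90.9  -0.1  67.3  64.8] pos [ 555.9 -210.9  153. ] rot [179.85  -0.2    3.38] F [-1.48  0.1   9.16] M [0.105 0.388 0.01 ] w 12.7
```

Past the stop with no torque (yaw 3.4°). Turning on.

Emit:
servo_tool(moves=[[0.95,-0.001,0,0.005,0.004,-0.006,-0.15],[0.95,-0.001,0,0.005,0.004,-0.006,-0.3],[0.95,-0.001,0,0.005,0.004,-0.006,-0.45],[0.95,-0.001,0,0.005,0.004,-0.006,-0.6],[0.95,-0.001,0,0.005,0.004,-0.006,-0.75],[0.95,-0.001,0,0.005,0.004,-0.006,-0.85],[0.95,-0.001,0,0.005,0.004,-0.006,-0.85]])

```text
time_s: 14.75
tool_pos: [0.557, -0.2113, 0.1535]
tcp_rot: [179.7, -0.2, 28.9]
contact_force: [-0.7, 0.6, 9.1]
grip_width: 0.0123
```

```bash
python3 - <<'E'
from h import *
st()
E
```

```text
t 14.75 q [-21.9  21.6  90.8  -0.1  67.3  39.2] pos [ 557.  -211.3  153.5] rot [179.71  -0.18  28.93] F [-0.66  0.58  9.11] M [0.06  0.067 0.023] w 12.3
```

Emit:
servo_tool(moves=[[0.95,-0.002,0,0.005,0.005,-0.006,-0.08],[0.95,-0.002,0,0.005,0.005,-0.006,-0.16],[0.95,-0.002,0,0.005,0.005,-0.006,-0.2],[0.95,-0.002,0,0.005,0.005,-0.006,-0.2]])

```text
time_s: 15.25
tool_pos: [0.5569, -0.2116, 0.1536]
tcp_rot: [179.7, -0.1, 34.9]
contact_force: [-0.7, 1.9, 9.4]
grip_width: 0.0123
```

```bash
python3 - <<'E'
from h import *
st()
E
```

```text
t 15.25 q [-21.9  21.6  90.8  -0.1  67.4  33.2] pos [ 556.9 -211.6  153.6] rot [ 1.7972e+02 -1.1000e-01  3.4950e+01] F [-0.68  1.85  9.44] M [ 0.262  0.356 -0.092] w 12.3
```

Emit:
servo_tool(moves=[[0.95,0,0,0.005,0.003,-0.003,-0.03],[0.95,0,0,0.005,0.003,-0.003,-0.06],[0.95,0,0,0.005,0.003,-0.003,-0.06]])

```text
time_s: 15.62
tool_pos: [0.5568, -0.2113, 0.1535]
tcp_rot: [179.8, -0.1, 36.8]
contact_force: [-3.2, 1.3, 9.4]
grip_width: 0.0131
```

```bash
python3 - <<'E'
from h import *
st()
E
```

```text
t 15.625 q [-21.8  21.6  90.7  -0.1  67.4  31.4] pos [ 556.8 -211.3  153.5] rot [ 1.7977e+02 -6.0000e-02  3.6760e+01] F [-3.25  1.32  9.43] M [ 0.292  0.728 -0.135] w 13.1
```

Emit:
servo_tool(moves=[[0.95,0,0,0.004,0.002,-0.003,-0.03],[0.95,0,0,0.004,0.002,-0.003,-0.05],[0.95,0,0,0.004,0.002,-0.003,-0.05]])

```text
time_s: 16.0
tool_pos: [0.5564, -0.211, 0.1536]
tcp_rot: [179.8, 0.0, 38.3]
contact_force: [-4.0, 1.3, 8.3]
grip_width: 0.0127
```

```bash
python3 - <<'E'
from h import *
st()
E
```

```text
t 16.0 q [-21.8  21.6  90.7  -0.1  67.5  30. ] pos [ 556.4 -211.   153.6] rot [1.7981e+02 1.0000e-02 3.8270e+01] F [-4.01  1.31  8.29] M [ 0.212  0.629 -0.184] w 12.7
```

Emit:
servo_tool(moves=[[0.95,0,0,0.004,0.002,-0.003,-0.03],[0.95,0,0,0.004,0.002,-0.003,-0.05],[0.95,0,0,0.004,0.002,-0.003,-0.05]])

```text
time_s: 16.38
tool_pos: [0.5561, -0.2107, 0.1536]
tcp_rot: [179.8, 0.1, 39.7]
contact_force: [-3.6, 1.4, 7.2]
grip_width: 0.0125
```

```bash
python3 - <<'E'
from h import *
st()
E
```

```text
t 16.375 q [-21.8  21.6  90.7  -0.1  67.6  28.5] pos [ 556.1 -210.7  153.6] rot [1.7985e+02 7.0000e-02 3.9750e+01] F [-3.61  1.43  7.21] M [ 0.211  0.646 -0.297] w 12.5
```

Torque is now 0.3 N m at yaw 39.7°, about 41° past the first stop, which is the end stop. I'll ease the torque and let it up gradually.

Emit:
servo_tool(moves=[[0.95,0,0,0,0,0,0.02],[0.95,0,0,-0.006,0,0,0.02],[0.95,0,0,-0.012,0,0,0.02],[0.95,0,0,-0.018,0,0,0.02],[0.95,0,0,-0.018,0,0,0.02]])

```text
time_s: 17.0
tool_pos: [0.5561, -0.2106, 0.1629]
tcp_rot: [179.9, 0.1, 39.2]
contact_force: [-1.8, -0.3, 2.1]
grip_width: 0.0124
```

```bash
python3 - <<'E'
from h import *
st()
E
```

```text
t 17.0 q [-21.8  21.2  89.9  -0.1  68.8  29.1] pos [ 556.1 -210.6  162.9] rot [1.7986e+02 8.0000e-02 3.9150e+01] F [-1.78 -0.25  2.09] M [ 0.117  0.284 -0.138] w 12.4
```

Emit:
servo_tool(moves=[[0.95,-0.001,0,-0.006,0,0,0],[0.95,-0.001,0,-0.012,0,0,0],[0.95,-0.001,0,-0.018,0,0,0],[0.95,-0.001,0,-0.02,0,0,0],[0.95,-0.001,0,-0.02,0,0,0]])

```text
time_s: 17.62
tool_pos: [0.5556, -0.211, 0.1727]
tcp_rot: [179.9, 0.1, 39.2]
contact_force: [0.3, 0.8, -1.0]
grip_width: 0.0126
```

```bash
python3 - <<'E'
from h import *
st()
E
```

```text
t 17.625 q [-21.8  20.8  89.1  -0.2  70.   29.1] pos [ 555.6 -211.   172.7] rot [1.7986e+02 9.0000e-02 3.9160e+01] F [ 0.28  0.79 -0.99] M [-0.004 -0.028 -0.02 ] w 12.6
```

It's free: 11.5 mm above locked height, with only the cap's weight on the wrist. Lifting straight out.

Emit:
servo_tool(moves=[[0.95,0,0,-0.008,0.003,0,0],[0.95,0,0,-0.018,0.004,0,0],[0.95,0,0,-0.03,0.004,0.003,0],[0.95,0,0,-0.05,0.004,0.003,0],[0.95,0,0,-0.075,0.004,0.003,0],[0.95,0,0,-0.1,0.004,0.003,0],[0.95,0,0,-0.12,0.004,0.003,0],[0.95,0,0,-0.12,0.004,0.003,0]])

```text
time_s: 18.62
tool_pos: [0.556, -0.211, 0.2339]
tcp_rot: [179.9, -0.1, 39.2]
contact_force: [-0.2, 0.6, -0.9]
grip_width: 0.0126
```

```bash
python3 - <<'E'
from h import *
st()
p,d=arm.read_camera("side"); c=p[73:203,309:429,::-1]
cv2.imwrite("pics/side4.png",cv2.resize(np.clip(255*(c/255.)**.45,0,255).astype(np.uint8),None,fx=4.6,fy=4.6,interpolation=cv2.INTER_CUBIC))
# tray centre from both
for n in("top","side"):
    P=pts(n,np.load(n+"0.npy")); m=(abs(P[...,0]-.504)<.13)&(abs(P[...,1]-.246)<.13)&(P[...,2]>.014)&(P[...,2]<.03)
    print(n,cv2.minAreaRect(P[m][:,:2].astype(np.float32)))
goal(.503,.244,.23,39.2)
E
```

```text
t 18.625 q [-21.9  18.8  83.2  -0.   77.9  29. ] pos [ 556.  -211.   233.9] rot [ 1.7988e+02 -6.0000e-02  3.9160e+01] F [-0.16  0.57 -0.9 ] M [ 0.001 -0.027 -0.036] w 12.6
top ((0.5037707686424255, 0.24619537591934204), (0.1519003063440323, 0.17985890805721283), 80.78614807128906)
side ((0.5017099976539612, 0.24865874648094177), (0.15163588523864746, 0.1849583238363266), 80.5706787109375)
[ 0.4928 -0.7719  0.0057] [ 0.002 -0.    -0.001]
```

View pics/side4.png

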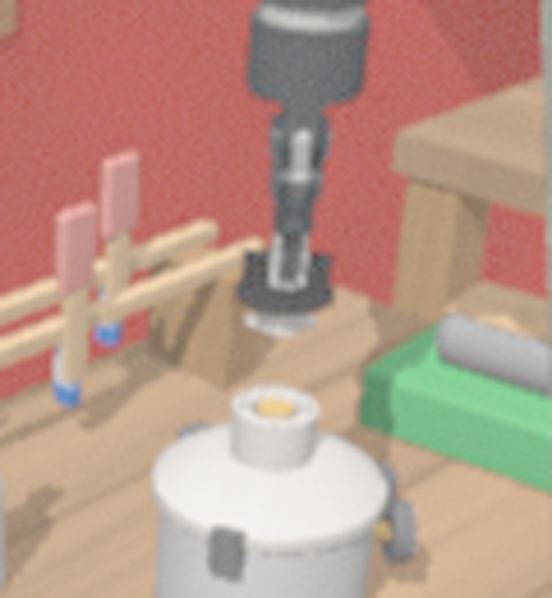

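The cap is out: side view shows it in the jaws at crop (285,285) with the plug below, and the neck open at (275,408). Carrying it to the tray centre at (0.503, 0.2465).

Emit:
servo_tool(moves=[[0.95,0.02,-0.03,0,0,0,0],[0.95,0.05,-0.08,0,0,0,0],[0.95,0.1,-0.15,0.005,0,0,0],[0.95,0.15,-0.23,0.005,0,0,0],[0.95,0.2,-0.31,0.005,0,0,0],[0.95,0.25,-0.39,0.005,0,0,0],[0.95,0.3,-0.47,0.005,0,0,0],[0.95,0.35,-0.55,0.005,0,0,0],[0.95,0.4,-0.63,0.005,0,0,0],[0.95,0.44,-0.7,0.005,0,0,0],[0.95,0.475,-0.75,0.005,0,0,0],[0.95,0.493,-0.775,0.005,0,0,0],[0.95,0.493,-0.775,0.005,0,0,0],[0.95,0.493,-0.775,0.005,0,0,0]])

```text
time_s: 20.42
tool_pos: [0.502, 0.2444, 0.2302]
tcp_rot: [179.9, 0.0, 39.1]
contact_force: [1.2, -0.4, -0.6]
grip_width: 0.0128
```

```bash
python3 - <<'E'
from h import *
st(); goal(.503,.2465,.03,39.2); goal(.503,.2465,-.0008,39.2)
E
```

```text
t 20.425 q [24.8 15.6 88.3 -0.1 76.1 75.7] pos [502.  244.4 230.2] rot [1.7993e+02 3.0000e-02 3.9120e+01] F [ 1.21 -0.41 -0.56] M [ 0.011  0.026 -0.035] w 12.8
[ 0.0045 -0.0025  0.4004] [ 0.002  0.001 -0.003]
[ 0.0045 -0.0026  0.462 ] [ 0.002  0.001 -0.003]
```

Emit:
servo_tool(moves=[[0.95,0.0045,-0.0025,0.04,0.002,0,0],[0.95,0.0045,-0.0025,0.1,0.002,0,0],[0.95,0.0045,-0.0025,0.17,0.002,0,0],[0.95,0.0045,-0.0025,0.24,0.002,0,0],[0.95,0.0045,-0.0025,0.31,0.002,0,0],[0.95,0.0045,-0.0025,0.37,0.002,0,0],[0.95,0.0045,-0.0025,0.41,0.002,0,0],[0.95,0.0045,-0.0025,0.43,0.002,0,0],[0.95,0.0045,-0.0025,0.43,0.002,0,0],[0.95,0.0045,-0.0025,0.43,0.002,0,0]])

```text
time_s: 21.68
tool_pos: [0.5038, 0.2465, 0.0161]
tcp_rot: [180.0, -0.1, 39.1]
contact_force: [0.1, -0.3, -0.7]
grip_width: 0.0126
```

```bash
python3 - <<'E'
from h import *
st(); goal(.503,.2465,-.0008,39.2)
p,d=arm.read_camera("side"); u=proj("side",[.503,.2465,.03])[0].astype(int); print(u)
c=p[u[1]-75:u[1]+55,u[0]-60:u[0]+60,::-1]
cv2.imwrite("pics/side5.png",cv2.resize(c,None,fx=4.6,fy=4.6,interpolation=cv2.INTER_CUBIC))
E
```

```text
t 21.675 q [ 24.9  26.8 105.1  -0.   48.   75.8] pos [503.8 246.5  16.1] rot [ 1.7996e+02 -7.0000e-02  3.9090e+01] F [ 0.09 -0.31 -0.68] M [-0.007 -0.025  0.051] w 12.6
[-0.0014 -0.001   0.0339] [ 0.001 -0.002 -0.004]
[268 271]
```

View pics/side5.png

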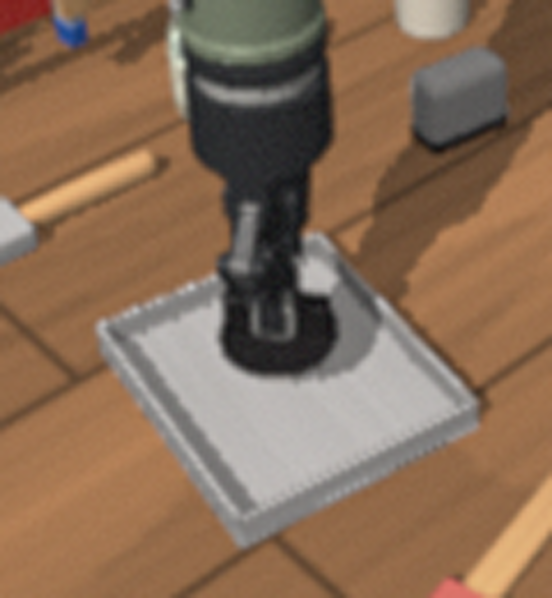

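The cap (disc at crop (278,335)) hangs over the tray middle, level. Lowering slowly until contact.

Emit:
servo_tool(moves=[[0.95,-0.001,0,0.01,0,-0.002,0],[0.95,-0.001,0,0.018,0,-0.002,0],[0.95,-0.001,0,0.024,0,-0.002,0],[0.95,-0.001,0,0.028,0,-0.002,0],[0.95,-0.001,0,0.03,0,-0.002,0],[0.95,-0.001,0,0.03,0,-0.002,0]])

```text
time_s: 22.48
tool_pos: [0.5035, 0.2463, 0.0012]
tcp_rot: [180.0, -0.0, 39.1]
contact_force: [0.4, -0.1, -1.5]
grip_width: 0.0125
```

Emit:
servo_tool(moves=[[0.95,0,0,0.001,0,0,0],[0.95,0,0,0.002,0,0,0],[0.95,0,0,0.003,0,0,0],[0.95,0,0,0.003,0,0,0]])

```text
time_s: 22.98
tool_pos: [0.5035, 0.2463, -0.0004]
tcp_rot: [180.0, -0.0, 39.1]
contact_force: [0.1, -0.0, -1.7]
grip_width: 0.0126
```

Emit:
servo_tool(moves=[[0.95,0,0,0.001,0,0,0],[0.95,0,0,0.002,0,0,0],[0.95,0,0,0.002,0,0,0]])

```text
time_s: 23.35
tool_pos: [0.5035, 0.2464, -0.0008]
tcp_rot: [180.0, -0.0, 39.1]
contact_force: [-1.9, -1.2, 5.2]
grip_width: 0.0124
```

Contact at z = -0.8 mm, just as predicted, with 5 N. Releasing and rising.

Emit:
servo_tool(moves=[[0.8,0,0,-0.0005,0,0,0],[0.6,0,0,-0.0005,0,0,0],[0.5,0,0,-0.0005,0,0,0],[0.5,0,0,-0.0005,0,0,0],[0.5,0,0,-0.0005,0,0,0]])

```text
time_s: 23.98
tool_pos: [0.5035, 0.2464, -0.0006]
tcp_rot: [180.0, -0.0, 39.1]
contact_force: [0.2, 0.1, 0.9]
grip_width: 0.0426
```

Emit:
servo_tool(moves=[[0.5,0,0,-0.01,0,0,0],[0.5,0,0,-0.03,0,0,0],[0.5,0,0,-0.06,0,0,0],[0.5,0,0,-0.12,0,0,0],[0.5,0,0,-0.2,0,0,0],[0.5,0,0,-0.3,0,0,0],[0.5,0,0,-0.4,0,0,0],[0.5,0,0,-0.45,0,0,0],[0.5,-0.1,0.1,-0.45,0,0,0],[0.5,-0.2,0.2,-0.45,0,0,0],[0.5,-0.2,0.2,-0.45,0,0,0]])

```text
time_s: 25.35
tool_pos: [0.4881, 0.1032, 0.2258]
tcp_rot: [179.9, -0.1, 38.9]
contact_force: [-0.2, 0.4, 0.9]
grip_width: 0.0425
```

```bash
python3 - <<'E'
from h import *
st()
for n in("side","top"):
    p,d=arm.read_camera(n); cv2.imwrite(f"pics/{n}6.png",p[:,:,::-1])
    P=pts(n,d); r=np.hypot(P[...,0]-.503,P[...,1]-.2465)<.05
    for lo,hi in((.024,.038),(.045,.065)):
        m=r&(P[...,2]>lo)&(P[...,2]<hi); q=P[m]; print(n,len(q),q.mean(0) if len(q) else None, cv2.minAreaRect(q[:,:2].astype(np.float32)) if len(q)>3 else None)
E
```

```text
t 25.35 q [10.7 10.2 96.2 -0.1 73.5 61.7] pos [488.1 103.2 225.8] rot [ 1.7989e+02 -9.0000e-02  3.8930e+01] F [-0.19  0.44  0.94] M [-0.003  0.002  0.036] w 42.5
side 243 [0.49108146 0.25849866 0.02935284] ((0.4906843602657318, 0.25819069147109985), (0.0657874345779419, 0.039267729967832565), 50.458255767822266)
side 139 [0.50006805 0.25035372 0.05164663] ((0.5013722777366638, 0.24894008040428162), (0.058846794068813324, 0.01613127626478672), 40.340293884277344)
top 0 None None
top 0 None None
```

View pics/side6.png

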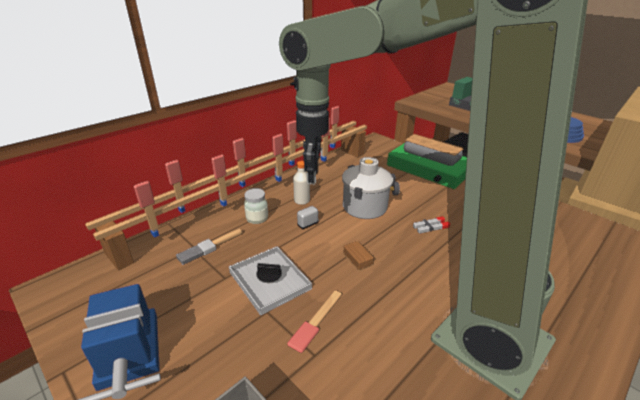

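View pics/top6.png

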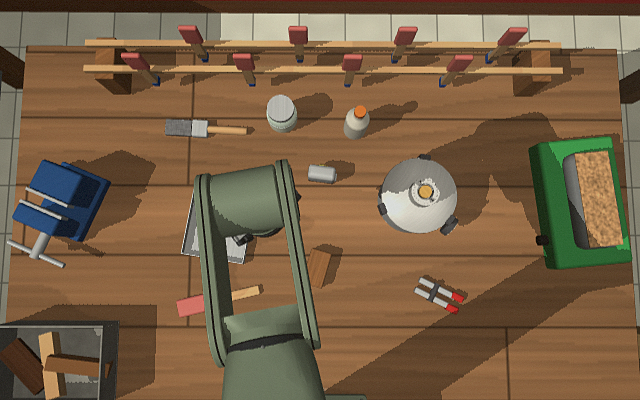

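The side view shows the cap upright mid-tray at (268,270) with its bar up. Its disc is at z≈29 mm, where standing on the plug gives 30. The top view shows the neck open at (427,190), and the bystanders that can be seen have not moved. Handing in.

```bash
python3 - <<'E'
from h import *
print(arm.hand_in()); st()
E
```

```text
the job is handed in; nothing more can be done
None
the job is handed in; nothing more can be done
```

The cap is off the pot and standing on its plug in the middle of the tray, handle bar up. I let go, drew the arm clear and handed the job in at about 25 s. `hand_in` gives no verdict.

**How it went**
- **First stop:** I felt it at about 34° of anticlockwise turn, with at most about 0.75 N m on it. It came at the same angle both times I felt for it.
- **Press:** my first press went down only about 1.3 mm at 17 N, because I was still pushing against the stop. I let up, eased off the torque and pressed again; the cap then went down 8.4 mm at about 9 N.
- **Turn and lift:** it turned about 41° further to the end stop (0.3 N m) and rose to about 11 mm above its locked height. The wrist then read only the cap's weight, and it lifted out.
- **Set-down:** it touched the tray floor at the predicted height with about 5 N before I opened the fingers.

**Last checks**
- **Cap:** the side camera put the disc top at 29 mm (30 expected). The bar's middle was at (0.501, 0.249), within about 4 mm of the tray's centre. The arm hid the cap from the top camera, so only the side view confirms this.
- **Bench:** both pictures show the other things where they were, judged by eye.

**Disagreement:** the reported tool position read about 36 mm lower than the real fingertips in the camera images. I corrected for this from the images and the contact forces.

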